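Lock the suction tube into the manifold port

ROBOT

A 6-joint arm with a two-finger parallel gripper is mounted at the origin on a cart in front of the work surface, level with it; the furniture and walls round the work are solid. World frame = base frame: x ahead of the robot, y to its left, z up, the work surface at z = 0. Lengths are in mm, angles in degrees, forces in N, time in s.
With the tool pointing down it reaches from about 350 to 850 mm from the base axis. Payload 8.1 kg.
Tool frame: the origin (TCP) lies midway between the tips of the shut fingers; the grasp point (between the pads) lies 19 mm behind it; z points along the fingers, y is the line along which they close (so a half turn about z gives the same grasp; the last joint's range is limited). The gripper opens to 85 mm and grips with 20 to 120 N. Pads are 22 mm wide; open, the fingers measure 114 mm over their backs; the gripper's body (76 mm by 85 mm) begins 54 mm behind the grasp point. The pads swing forward as they close: fully open they stand 13 mm farther back than shut.
Start: joints at [-80.18, 7.471, 85.268, -0, 87.261, -4.893], TCP at [152.412, -580.324, 231.292] pointing down, gripper open.
Joint ranges: [-169.43, 169.43], [-51.17, 129.36], [1.28, 143.12], [-76.62, 256.62], [0, 156.53], [-152.29, 152.29]. Speed limits (degrees/s): [136.94, 136.94, 159.86, 180, 180, 180].

INTERFACE

Orientations are given as [roll, pitch, yaw] about the fixed x, y, z axes, in that order (R = Rz(yaw) Ry(pitch) Rx(roll)).
In Python, from bench import r gives the robot as it stands.
- The arm moves only by the tool send_rows, never from a script. Its argument "increments" is a list of rows, each a list of 6 numbers: the shift along the tool's x, y, z in mm, then the turn, a rotation vector about the tool's x, y, z in rad. A call has 1 to 5 rows; each row shifts and turns the commanded pose from where the row before left it, along the tool's axes as they then stand; what a row does not reach is not made up. A row lasts 1/8 s, in which the tool goes at most 62.5 mm and 10.7 degrees, less where a joint would pass 70% of its speed; a pose out of reach is approached as far as the arm can. A call is refused whole if a number of a shift passes 62.5 or a number of a turn 0.188, either way. A call with a gripper value outside its range is refused whole. "grip" is the closure, from -1 (fully open) to 1 (shut), set as the call begins (left out, the last holds). The fingers move at their own pace and stop on an object; "grip_force" is the grip in N (left out, the last holds). Time passes only in rows, so rows that do not move let the fingers close. It gives the time, the measured TCP pose, the force, the opening and the grip force at its end, in the units of the state.
- r.sense(): the state, without advancing time (a new reading comes with each control period).
- r.snapshot(name): name is "scene" or "top"; returns a dict with "img" (400x640x3 uint8, blue, green, red), "z_map" (400x640 float32, mm along the optical axis (not along the pixel's ray), 0 where there is no reading), "fx", "fy", "cx", "cy" (pixels), "D" ([k1, k2, p1, p2, k3] as OpenCV has them; the pictures are not rectified), "view" (4x4, takes a point from world to camera coordinates). Camera axes: x right, y down, z forward; pixel columns grow to the right and rows downward; lengths in mm; the calibration is good to about 2 mm. A picture is of the moment at which its call begins.
- r.hand_in(): hands the job in; it is judged then, once.
The state is a dict: "time": time; "joint_pos": joint angles; "qd": joint speeds; "joint_efforts": joint torques, N m; "tool_pos": TCP position; "tcp_rot": TCP orientation; "ft_force": force on the tool from outside, world axes, zero at the start; "wrist_torque": the same for the moment, N m; "finger_gap": finger opening in mm; "grip_force": force on a finger pad.
Only numpy, scipy, OpenCV 4.12 (cv2) and the standard library are available. Lean on these libraries where they do the work, as an engineer would, in place of code of your own. Each camera call takes 0.05 s, during which the arm holds its last target. There are 200 camera calls.

TASK

Take the suction tube with the blue sleeve out of the rack and push it, nose down, into the blue push-fit port of the manifold until it locks, then give it an upward tug of about 10 N, held for half a second, to prove that it holds, and let go of it, leaving it locked upright in the port. The depth at which the port locks cannot be seen: feel for the end stop, and push firmly but never with more than about 17 N. Leave the white tube, the sample pots and the bottles alone.

Things in the scene. Friction and masses are not known exactly. Their poses are not given: they have to be found in the camera images.
- tube_blue: rigid clear tube to fit, 115 mm long, standing nose down in the rack. Origin: centre of the nose tip; z runs up the tube. Nose: cone from 6 mm diameter to 14 mm at z = 7 mm. Then 14 mm diameter up to the sleeve, but for a 7 mm locking groove at z = 24 to 31 mm. Blue grip sleeve: 18 mm diameter, z = 80 to 110 mm; 12 mm metal end above it. About 40 g
- tube_blue_grip (a point): middle of the blue sleeve, on the tube's axis, 95 mm above the nose tip
- tube_white: the other tube in the rack, same shape, with a white sleeve: a bystander
- rack: fixed grey block, 56 x 124 x 40 mm, origin under its centre; two 16 mm holes, 34 mm deep, at y = +35 and -35 mm in its own frame; the tubes stand in them with their nose tips 6 mm above the bench
- port_blue: push-fit port fixed upright on the manifold: metal body with blue funnel mouth, 78 mm high, 36 mm diameter. Origin: centre of its underside (22 mm above the bench), z up. Two unseen sprung catches in the bore are spread by the nose, ride on the tube, then snap into its groove; this takes about 3 to 10 N of push
- port_mouth (a point): centre of the blue port's rim, 78 mm above the port's origin. Funnel 26 mm wide at the rim, narrowing within 8 mm to a 16 mm bore. Locked, the nose tip is 43 to 61 mm below the rim; this differs every time and cannot be measured beforehand. A sprung end stop (4 N/mm) stands 0 to 2 mm below the locked nose and ends the stroke
- port_white: the other port, white, closed by a dust cap, 114 mm high above the bench: not used. The ports stand 70 mm apart in either order
- manifold: fixed aluminium bar with foot, 84 x 172 x 22 mm, origin under its centre, the ports on it along its y axis at +35 and -35 mm
- collet (a joint): m; travel of the sprung lock inside the blue port (it carries the catches and the end stop): 0 at rest, 4 N per mm; negative: pressed down by pushing the tube, -0.005 (20 N) damages it; positive, up to 0.003: drawn up by pulling on a locked tube
- catch_a (a joint): m; one catch of the blue port: 0 closed (empty, or in the tube's groove), about 0.0025 when spread by the tube's full diameter
- catch_b (a joint): m; the opposite catch, same values
- lab_bottle: white bottle with blue cap, 87 x 86 x 160 mm, loose: a bystander
- soil_pot_3: lidded sample pot, 75 x 81 x 50 mm, loose: a bystander
Not all that is in view belongs to the job. Leave any green or turquoise look-alike of the tube_blue alone.

How it is judged (in metres and radians):
On the way, in this order (a step that is already met when the one before it is completed fails the run):
1. the blue tube is locked in the blue port: nose at least 42 mm below the rim, both catches in its groove (z of tube_blue in the frame of port_blue below 0.036 m and horizontal distance between tube_blue and port_blue below 0.004 m and angle between the z axis of tube_blue and the z axis of port_blue, either way round below 0.1 rad and value of joint each of catch_a, catch_b below 0.0014 m), for 0.2 s.
2. the locked tube is tugged upward with about 6 N or more and holds: the lock is drawn up by 1.5 mm, the catches still in the groove (z of tube_blue in the frame of port_blue below 0.041 m and horizontal distance between tube_blue and port_blue below 0.004 m and angle between the z axis of tube_blue and the z axis of port_blue, either way round below 0.1 rad and value of joint each of catch_a, catch_b below 0.0014 m and value of joint collet above 0.0015 m), for 0.2 s.
At the end, for the whole second after the job is handed in: The blue tube is locked in the blue port (nose at least 41 mm below the rim, on the axis within 4 mm, parallel to it within 0.1 rad, both catches in the groove), at rest and neither pushed nor pulled (z of tube_blue in the frame of port_blue below 0.037 m and horizontal distance between tube_blue and port_blue below 0.004 m and angle between the z axis of tube_blue and the z axis of port_blue, either way round below 0.1 rad and value of joint each of catch_a, catch_b below 0.0014 m and linear speed of tube_blue below 0.02 m/s and value of joint collet between -0.002 and 0.0012 m); the robot touches nothing.
It fails at once if the tube is pushed too hard: the lock is pressed down by 5 mm (20 N) (value of joint collet below -0.005 m).
It fails at once if the tube is pressed on the port's funnel or bore with more than 25 N (contact force between tube_blue and port_blue above 25 N).
It fails at once if the white tube is lifted or shifted by 15 mm (distance of tube_white from where it was at the start of the episode above 0.015 m).
It fails at once if the bottle is knocked by 30 mm (distance of lab_bottle from where it was at the start of the episode above 0.03 m).
It fails at once if the sample pot is knocked by 30 mm (distance of soil_pot_3 from where it was at the start of the episode above 0.03 m).
It also fails if it takes over 46 s, if anything falls off the work surface, if the arm or the gripper's body presses on something with over 40 N, if the wrist force passes 120 N, or if a joint passes its speed limit or range.

## Working session

There is one attempt and no reset: what is moved stays moved. The work goes in short steps, Python scripts to look and compute and a tool call to move; the robot and the scene stay as the last step left them, time stands still between calls to the robot, and variables do not carry over. Pictures are saved under pics/ and viewed, at most 10 in all, crops included, and the job is handed in when it is done.

Besides the shell and the picture viewer there is one more tool, called after "Call:" as name([rows], argument=value, ...), one row to a line, values as JSON. send_rows: Moves the arm, as the interface text tells. Its arguments: {"type":"object","properties":{"increments":{"type":"array"},"grip":{"type":"number"},"grip_force":{"type":"number"}},"required":["increments"]}

```bash
mkdir -p pics; ls
cat > h.py <<'E'
import numpy as np, cv2
from bench import r
def snap(n):
    s=r.snapshot(n); s['K']=np.array([[s['fx'],0,s['cx']],[0,s['fy'],s['cy']],[0,0,1.]]); s['D']=np.array(s['D'],float); s['view']=np.array(s['view']); return s
def ray(s,uv):
    p=cv2.undistortPoints(np.array(uv,float).reshape(-1,1,2),s['K'],s['D']).reshape(-1,2)
    R=s['view'][:3,:3]; t=s['view'][:3,3]
    d=np.c_[p,np.ones(len(p))]@R; return -R.T@t,d   # d has camera depth 1
def plane(s,uv,z):
    c,d=ray(s,uv); return c+d*((z-c[2])/d[:,2])[:,None]
def depth(s,uv):
    c,d=ray(s,uv); z=np.array([s['z_map'][int(round(v)),int(round(u))] for u,v in uv]); return c+d*z[:,None]
E
python3 - <<'E'
from h import *
for n in ('scene','top'):
    s=snap(n); cv2.imwrite(f'pics/{n}0.png',s['img']); print(n,s['fx'],s['D'],(-s['view'][:3,:3].T@s['view'][:3,3]).round(),s['view'][2,:3].round(2))
print(r.sense())
E
```

```text
pics
scene 361.59473985679125 [-0.03660698  0.          0.          0.          0.        ] [  53. -301.  678.] [ 0.61  0.38 -0.69]
top 500.24830622938646 [0.02909903 0.         0.         0.         0.        ] [ 397.   45. 1451.] [ 0.11 -0.01 -0.99]
{'time': 0.1, 'joint_pos': array([-8.01800349e+01,  7.50933386e+00,  8.53256382e+01,  1.57443232e-03,
        8.72612915e+01, -4.89030195e+00]), 'qd': array([ 0.00776993,  0.01957444, -0.16038702,  0.01577957,  0.01748384,
        0.06042281]), 'joint_efforts': array([-7.89654541e-05, -5.70949602e+01, -5.01944661e+01, -3.12809489e-04,
        8.06347467e-03,  3.43539000e-06]), 'tool_pos': array([ 152.33092416, -579.81460042,  230.33951272]), 'tcp_rot': array([-1.79904221e+02, -9.77308620e-03,  1.47101823e+01]), 'ft_force': array([ 0.35417914,  0.16439366, -0.13375436]), 'wrist_torque': array([-0.0122821 , -0.00218143, -0.05862132]), 'grip_force': 0.0, 'finger_gap': 85.15042155731335}
```

View pics/scene0.png

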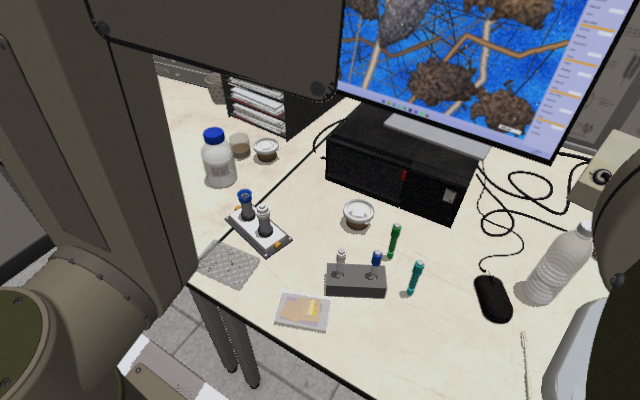

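View pics/top0.png

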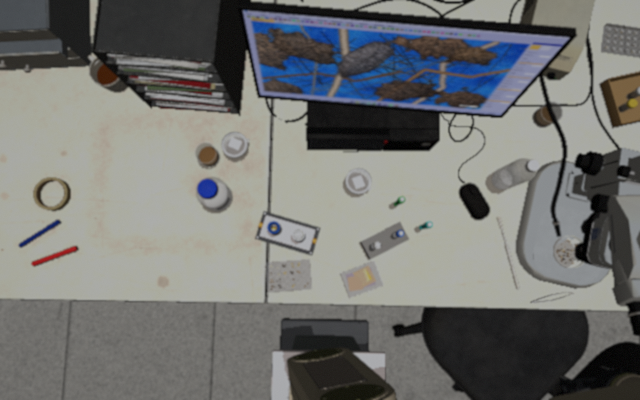

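Run:
```python
from h import *
a=cv2.imread('pics/scene0.png')[180:310,220:440]; b=cv2.imread('pics/top0.png')[185:265,250:440]
a=cv2.resize(a,(660,390),interpolation=2); 
b=cv2.resize(b,(475,200),interpolation=2)
c=np.zeros((595,660,3),np.uint8); c[:390]=a; c[395:595,:475]=b; cv2.imwrite('pics/crop.png',c)
for n in('scene','top'):
    im=cv2.imread(f'pics/{n}0.png'); h=cv2.cvtColor(im,cv2.COLOR_BGR2HSV)
    m=cv2.inRange(h,(100,110,60),(125,255,255)); m[:170]=0
    k,l,st,ce=cv2.connectedComponentsWithStats(m)
    for i in range(1,k):
        if st[i,4]>8: print(n,st[i],ce[i].round(1))
```

```text
scene [237 189  15  14 134] [244.2 195.6]
scene [372 252  10  14  87] [376.  259.2]
top [198 179  19  19 295] [207.1 188.3]
top [ 20 221  40  25 126] [ 39.2 233.1]
top [268 222  12  12  67] [273.6 227.5]
top [396 231   4   6  11] [397.4 233.9]
```

View pics/crop.png

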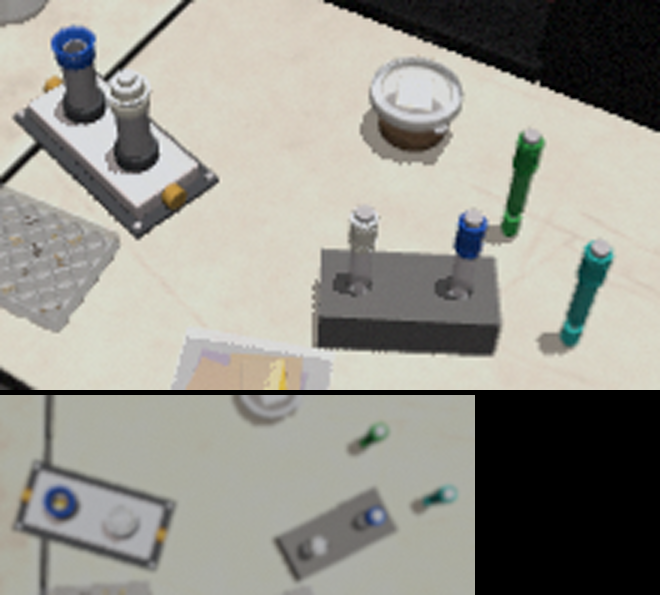

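```bash
cat > m.py <<'E'
from h import *
S=snap('scene');T=snap('top')
def mask(s,lo,hi,box):
    h=cv2.cvtColor(s['img'],cv2.COLOR_BGR2HSV); m=cv2.inRange(h,lo,hi); o=np.zeros_like(m); x0,y0,x1,y1=box; o[y0:y1,x0:x1]=m[y0:y1,x0:x1]; return o
B=((100,90,50),(125,255,255))
# port rim
m=mask(S,*B,(225,180,265,215)); c=max(cv2.findContours(m,0,1)[0],key=cv2.contourArea); hull=cv2.convexHull(c)
w=plane(S,hull.reshape(-1,2),100); print('rim hull scene: x',w[:,0].min(),w[:,0].max(),'y',w[:,1].min(),w[:,1].max())
m=mask(T,*B,(260,215,290,240)); c=cv2.findContours(m,0,1)[0]; (u,v),rad=cv2.minEnclosingCircle(np.vstack(c)); print('rim top',u,v,rad,plane(T,[(u,v)],100))
# tube by sleeve
m=mask(S,*B,(365,245,390,275)); ys,xs=np.nonzero(m); print('sleeve scene',plane(S,[(xs.mean(),ys.mean())],101))
m=mask(T,*B,(385,222,410,245)); ys,xs=np.nonzero(m); print('sleeve top',len(xs),plane(T,[(xs.mean(),ys.mean())],112))
# depth points on sleeve in scene
m=mask(S,*B,(365,245,390,275)); ys,xs=np.nonzero(m); d=depth(S,list(zip(xs,ys))); print('depth median',np.median(d,0),d[:,2].max(),d[:,2].min())
m=mask(S,*B,(225,180,265,215)); ys,xs=np.nonzero(m); d=depth(S,list(zip(xs,ys))); d=d[abs(d[:,2]-100)<4];print('rim depth',len(d),d.min(0),d.max(0))
# rack rectangle in top
m=mask(T,(0,0,60),(180,60,140),(350,210,415,265)); c=max(cv2.findContours(m,0,1)[0],key=cv2.contourArea); R=cv2.minAreaRect(c); b=cv2.boxPoints(R); print('rack',R); w=plane(T,b,40); print(w.round(1), w.mean(0))
# white tube cap
m=mask(T,(0,0,170),(180,60,255),(365,235,385,255)); ys,xs=np.nonzero(m); print('white',xs.mean(),ys.mean(),plane(T,[(xs.mean(),ys.mean())],112))
E
python3 m.py
```

```text
rim hull scene: x 465.21388609721816 506.6346073135543 y 133.4103246075054 175.11663373609952
rim top 273.5 227.5 6.36406135559082 [[488.91441124 156.5771089  100.        ]]
sleeve scene [[ 478.98756544 -181.9403807   101.        ]]
sleeve top 17 [[ 478.38911185 -177.01854726  112.        ]]
depth median [ 474.77831932 -183.20291263  106.04684808] 120.16987407008469 86.45087490390881
rim depth 72 [474.01221921 143.74022111  96.18227754] [507.51223971 174.90439316 102.85691964]
rack ((383.4789733886719, 240.56649780273438), (19.990915298461914, 46.16323471069336), 62.59242630004883)
[[ 456.1  -78.5   40. ]
 [ 518.5 -193.9   40. ]
 [ 468.9 -219.9   40. ]
 [ 406.9 -104.8   40. ]] [ 462.60461084 -149.30147065   40.        ]
white 372.95 241.5 [[ 456.03129428 -111.13610986  112.        ]]
```

Blue tube: scene (376,259), standing in the rack. The green one (395,240) and the turquoise one (415,278) stand free on the bench, so they are look-alikes. The white tube is at (341,262). The crop confirms that the blue-sleeved tube is the one in the right-hand rack hole. The blue port mouth is at scene (244,196), top (273,227).

Call:
send_rows([
  [0,0,0,0,0,-0.186],
  [0,0,0,0,0,-0.186],
  [0,0,0,0,0,-0.186],
  [0,0,0,0,0,-0.186],
  [0,0,0,0,0,-0.186],
], grip=-0.3)

```text
time: 0.82
tool_pos: [152.3, -580.1, 231.0]
tcp_rot: [-180.0, -0.0, 68.3]
ft_force: [0.2, -0.8, 0.2]
finger_gap: 55.3
grip_force: 0.0
```

Call:
send_rows([
  [0,0,0,0,0,-0.186],
  [0,0,0,0,0,-0.186],
  [0,0,0,0,0,-0.186],
  [0,0,0,0,0,0],
])

```text
time: 1.32
tool_pos: [152.4, -580.2, 231.0]
tcp_rot: [180.0, -0.0, 99.9]
ft_force: [0.2, -0.1, -0.0]
finger_gap: 55.7
grip_force: 0.0
```

```bash
cat > go.py <<'E'
import sys
from h import *
from scipy.spatial.transform import Rotation as Ro
s=r.sense(); R=Ro.from_euler('xyz',s['tcp_rot'],degrees=True)
t=np.array([float(x) for x in sys.argv[1:4]])
print('t',s['time'],'tcp',s['tool_pos'].round(1),s['tcp_rot'].round(2),'gap',round(s['finger_gap'],1),'gf',round(s['grip_force'],1),'F',s['ft_force'].round(1))
print('tool delta',R.inv().apply(t-s['tool_pos']).round(1))
up=Ro.from_euler('xyz',[180,0,float(sys.argv[4]) if len(sys.argv)>4 else s['tcp_rot'][2]],degrees=True)
print('turn',(R.inv()*up).as_rotvec().round(4))
E
python3 go.py 479 -180.5 200 100
```

```text
t 1.325 tcp [ 152.4 -580.2  231. ] [ 1.80e+02 -3.00e-02  9.99e+01] gap 55.7 gf 0.0 F [ 0.2 -0.1 -0. ]
tool delta [337.5 390.5  31.2]
turn [ 0.     -0.0005 -0.0017]
```

Call:
send_rows([
  [34,39,3,0,0,0],
  [34,39,3,0,0,0],
  [34,39,3,0,0,0],
  [34,39,3,0,0,0],
  [34,39,3,0,0,0],
])

```text
time: 1.95
tool_pos: [315.8, -377.7, 216.3]
tcp_rot: [180.0, 0.0, 99.6]
ft_force: [0.4, 0.3, 0.2]
finger_gap: 55.5
grip_force: 0.0
```

Call:
send_rows([
  [34,39,3,0,0,0],
  [34,39,3,0,0,0],
  [34,39,3,0,0,0],
  [34,39,3,0,0,0],
  [31.5,39.5,4,0,0,0],
])

```text
time: 2.58
tool_pos: [479.5, -178.8, 200.5]
tcp_rot: [180.0, 0.0, 99.7]
ft_force: [1.0, -0.4, 0.4]
finger_gap: 55.5
grip_force: 0.0
```

Call:
send_rows([
  [0,0,0,0,0,0],
  [0,0,0,0,0,0],
])

```text
time: 2.82
tool_pos: [478.4, -180.3, 200.1]
tcp_rot: [-180.0, 0.0, 99.9]
ft_force: [-0.6, -0.8, 0.8]
finger_gap: 55.5
grip_force: 0.0
```

```bash
python3 go.py 479 -180.5 82 100
python3 - <<'E'
from h import *
s=snap('scene'); a=cv2.resize(s['img'][90:310,200:480],(764,600),interpolation=2); cv2.imwrite('pics/s1.png',a)
E
```

```text
t 2.825 tcp [ 478.4 -180.3  200.1] [-179.96    0.     99.85] gap 55.5 gf 0.0 F [-0.6 -0.8  0.8]
tool delta [ -0.3   0.6 118.1]
turn [-0.0006  0.0001 -0.0026]
```

View pics/s1.png

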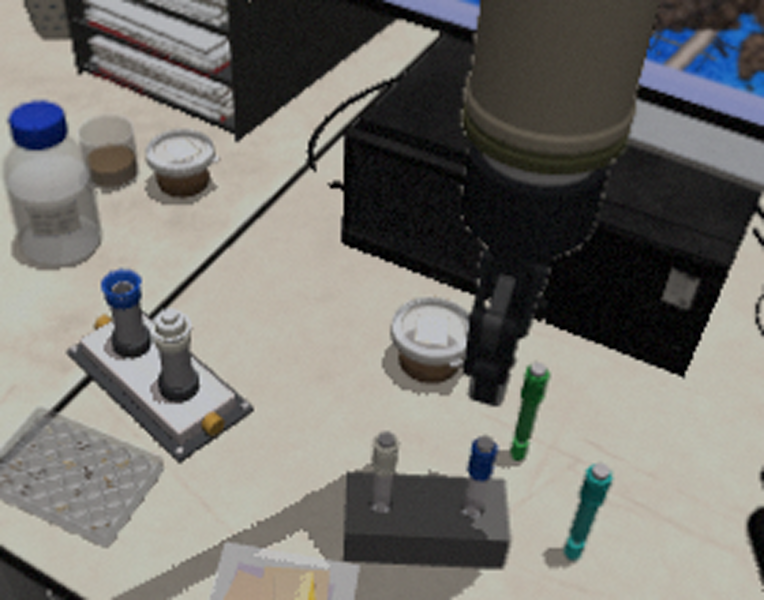

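The gripper (490,390 in the crop) is above the blue tube (483,455), and the other tubes and ports are clear of it. Descending.

Call:
send_rows([
  [0,0.6,28,0,0,0],
  [0,0,28,0,0,0],
  [0,0,28,0,0,0],
  [0,0,20,0,0,0],
  [0,0,14,0,0,0],
])

```text
time: 3.5
tool_pos: [478.2, -181.2, 81.4]
tcp_rot: [-180.0, -0.0, 99.8]
ft_force: [-0.5, 1.2, 0.3]
finger_gap: 55.7
grip_force: 0.0
```

```bash
python3 go.py 479 -180.5 82 100
python3 - <<'E'
from h import *
s=snap('scene'); a=cv2.resize(s['img'][190:310,310:450],(700,600),interpolation=2); cv2.imwrite('pics/s2.png',a)
E
```

```text
t 3.5 tcp [ 478.2 -181.2   81.4] [-1.7996e+02 -2.0000e-02  9.9790e+01] gap 55.7 gf 0.0 F [-0.5  1.2  0.3]
tool delta [ 0.6  0.9 -0.6]
turn [-0.0008 -0.0004 -0.0037]
```

View pics/s2.png

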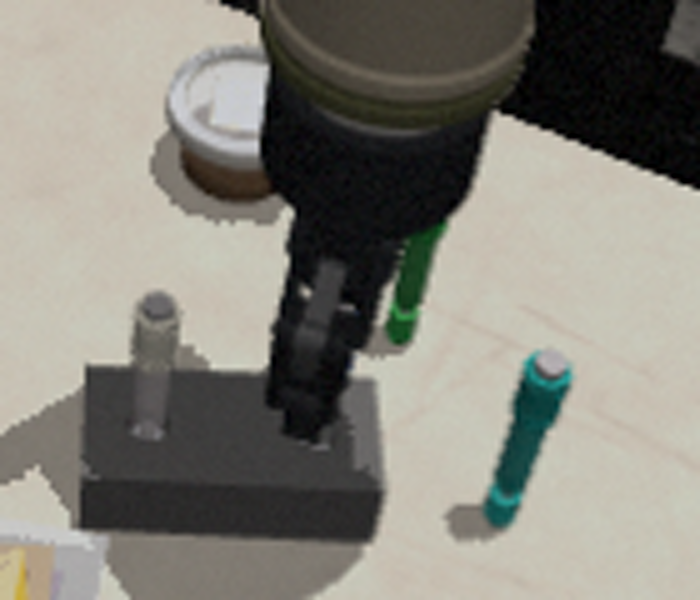

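The tube is hidden between the fingers (310,420), and its foot shows just below the fingertips. Closing.

Call:
send_rows([
  [0,0,0,0,0,0],
  [0,0,0,0,0,0],
  [0,0,0,0,0,0],
  [0,0,0,0,0,0],
  [0,0,0,0,0,0],
], grip=1, grip_force=60)

```text
time: 4.18
tool_pos: [480.2, -180.6, 83.5]
tcp_rot: [179.9, 0.1, 100.0]
ft_force: [-0.2, -0.0, 5.8]
finger_gap: 16.3
grip_force: 58.8
```

```bash
python3 go.py 479 -180.5 200 100
```

```text
t 4.175 tcp [ 480.2 -180.6   83.5] [1.7989e+02 8.0000e-02 9.9980e+01] gap 16.3 gf 58.8 F [-0.2 -0.   5.8]
tool delta [   0.2   -0.9 -116.5]
turn [ 0.0019  0.0015 -0.0004]
```

Call:
send_rows([
  [0,0,-12,0,0,0],
  [0,0,-25,0,0,0],
  [0,0,-30,0,0,0],
  [0,0,-30,0,0,0],
  [0,0,-20,0,0,0],
])

```text
time: 4.8
tool_pos: [479.2, -180.3, 201.5]
tcp_rot: [180.0, 0.0, 100.0]
ft_force: [0.3, -0.4, -0.4]
finger_gap: 16.2
grip_force: 59.0
```

Call:
send_rows([
  [0,0,0,0,0,0],
  [0,0,0,0,0,0],
])

```text
time: 5.05
tool_pos: [478.6, -179.9, 198.4]
tcp_rot: [-179.9, -0.0, 100.0]
ft_force: [1.1, -0.3, -1.3]
finger_gap: 16.6
grip_force: 59.0
```

```bash
python3 go.py 490 158 200 100
python3 - <<'E'
from h import *
s=snap('scene'); a=cv2.resize(s['img'][120:310,200:440],(758,600),interpolation=2); cv2.imwrite('pics/s3.png',a)
E
```

```text
t 5.05 tcp [ 478.6 -179.9  198.4] [-1.7993e+02 -5.0000e-02  9.9970e+01] gap 16.6 gf 59.0 F [ 1.1 -0.3 -1.3]
tool delta [330.9  69.7  -1.4]
turn [-0.0012 -0.0008 -0.0005]
```

View pics/s3.png

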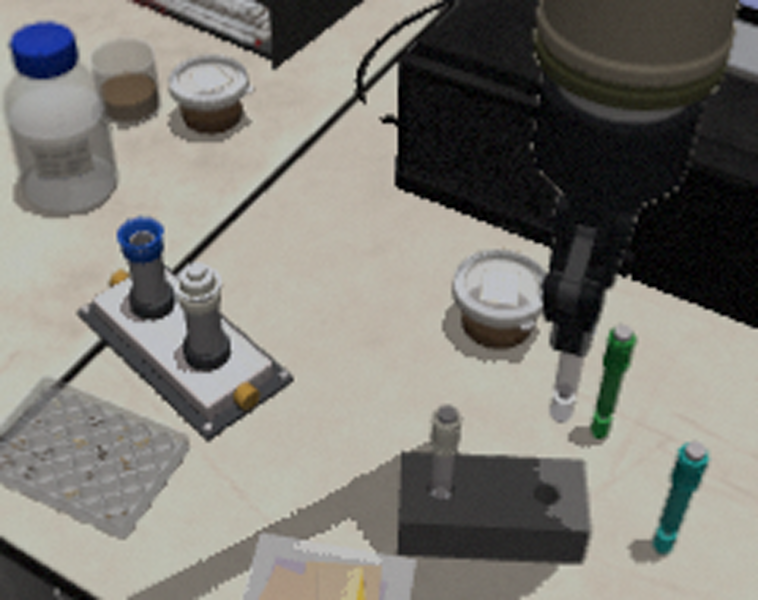

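The blue tube is held clear of the rack, with its nose at crop (562,415), and the white tube is undisturbed. Carrying it over to the blue port.

Call:
send_rows([
  [20,4,-8,0,0,0],
  [40,8,-4,0,0,0],
  [48,10,0,0,0,0],
  [48,10,0,0,0,0],
  [48,10,0,0,0,0],
])

```text
time: 5.72
tool_pos: [484.5, 30.5, 211.1]
tcp_rot: [-180.0, -0.0, 100.0]
ft_force: [0.5, 0.3, -0.4]
finger_gap: 16.1
grip_force: 59.0
```

Call:
send_rows([
  [48,10,0,0,0,0],
  [42,9,0,0,0,0],
  [25,6,0,0,0,0],
  [12,3,0,0,0,0],
  [0,0,0,0,0,0],
])

```text
time: 6.35
tool_pos: [490.4, 158.5, 211.1]
tcp_rot: [-180.0, 0.0, 100.0]
ft_force: [-0.4, -0.6, -0.9]
finger_gap: 16.7
grip_force: 59.0
```

Call:
send_rows([
  [0,0,0,0,0,0],
  [0,0,0,0,0,0],
])

```text
time: 6.6
tool_pos: [490.9, 157.0, 211.3]
tcp_rot: [-180.0, 0.0, 99.9]
ft_force: [-0.4, -0.3, 0.2]
finger_gap: 16.6
grip_force: 59.0
```

```bash
python3 go.py 490 158 180 100
python3 - <<'E'
from h import *
s=snap('scene'); c=s['img'][120:240,190:310]; cv2.imwrite('pics/s4.png',cv2.resize(c,(600,600),interpolation=2))
q=lambda p:print(np.array(cv2.projectPoints(np.array([p],float),cv2.Rodrigues(s['view'][:3,:3])[0],s['view'][:3,3],s['K'],s['D'])[0]).ravel().round(1))
t=r.sense()['tool_pos']; q(t-[0,0,76]); q([490,158,100]); q(t-[0,0,45])
E
```

```text
t 6.6 tcp [490.9 157.  211.3] [-1.800e+02  1.000e-02  9.989e+01] gap 16.6 gf 59.0 F [-0.4 -0.3  0.2]
tool delta [ 1.1 -0.7 31.3]
turn [-0.      0.0001 -0.0019]
[242.7 182.5]
[244.2 193.9]
[240.8 172. ]
```

View pics/s4.png

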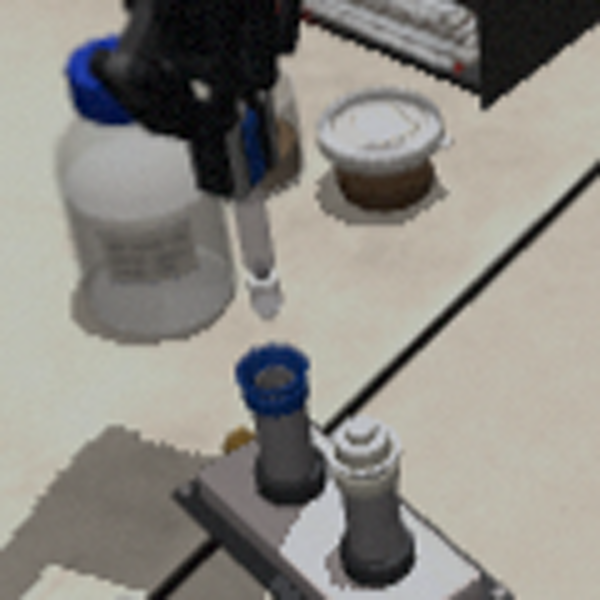

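The nose tip at crop (265,317) is in line with the blue rim centre (274,373). Both sit within 1 px of their projected positions, so the tube is aligned. Lowering into the funnel.

Call:
send_rows([
  [0.5,0,10,0,0,0],
  [0,0,12,0,0,0],
  [0,0,10,0,0,0],
  [0,0,4,0,0,0],
  [0,0,2,0,0,0],
])

```text
time: 7.28
tool_pos: [490.6, 158.4, 172.9]
tcp_rot: [-180.0, 0.0, 100.0]
ft_force: [-0.5, 0.2, -0.8]
finger_gap: 16.7
grip_force: 59.0
```

Call:
send_rows([
  [0,0,2,0,0,0],
  [0,0,2,0,0,0],
  [0,0,2,0,0,0],
  [0,0,2,0,0,0],
])

```text
time: 7.78
tool_pos: [490.8, 158.4, 165.3]
tcp_rot: [180.0, -0.0, 100.0]
ft_force: [0.1, -0.2, 0.2]
finger_gap: 16.4
grip_force: 59.1
```

Call:
send_rows([
  [0,0,2,0,0,0],
  [0,0,2,0,0,0],
  [0,0,1,0,0,0],
])

```text
time: 8.15
tool_pos: [490.7, 158.7, 160.3]
tcp_rot: [180.0, -0.0, 100.0]
ft_force: [-1.2, 3.0, 2.0]
finger_gap: 16.5
grip_force: 59.2
```

Call:
send_rows([
  [0,0,1,0,0,0],
  [0,0,1,0,0,0],
  [0,0,1,0,0,0],
])

```text
time: 8.52
tool_pos: [490.7, 158.5, 157.3]
tcp_rot: [180.0, -0.0, 100.0]
ft_force: [-2.1, 2.9, 1.9]
finger_gap: 16.3
grip_force: 59.3
```

Call:
send_rows([
  [0,0,1,0,0,0],
  [0,0,1,0,0,0],
  [0,0,1,0,0,0],
])

```text
time: 8.9
tool_pos: [490.8, 158.5, 154.6]
tcp_rot: [180.0, -0.0, 100.0]
ft_force: [-2.2, 3.5, 6.2]
finger_gap: 16.4
grip_force: 59.6
```

Call:
send_rows([
  [0,0,1,0,0,0],
  [0,0,1,0,0,0],
  [0,0,1,0,0,0],
])

```text
time: 9.28
tool_pos: [491.2, 158.7, 152.3]
tcp_rot: [179.9, -0.0, 100.0]
ft_force: [-3.3, 2.7, 9.5]
finger_gap: 16.6
grip_force: 60.0
```

Call:
send_rows([
  [0.8,-0.6,0,0,0,0],
  [0,0,0,0,0,0],
])

```text
time: 9.52
tool_pos: [490.9, 159.1, 152.2]
tcp_rot: [179.9, 0.0, 100.0]
ft_force: [-0.8, 1.5, 7.9]
finger_gap: 16.3
grip_force: 59.6
```

Call:
send_rows([
  [0,0,0.8,0,0,0],
  [0,0,0.8,0,0,0],
])

```text
time: 9.78
tool_pos: [490.9, 159.1, 150.8]
tcp_rot: [179.9, 0.0, 100.0]
ft_force: [-1.6, 1.7, 9.3]
finger_gap: 16.5
grip_force: 59.7
```

Call:
send_rows([
  [0,0,0.8,0,0,0],
  [0,0,0.8,0,0,0],
])

```text
time: 10.02
tool_pos: [491.2, 159.2, 149.8]
tcp_rot: [179.8, 0.0, 100.0]
ft_force: [-2.2, 1.8, 11.6]
finger_gap: 16.2
grip_force: 60.2
```

Call:
send_rows([
  [0.4,-0.6,0,0,0,0],
  [0,0,0.6,0,0,0],
])

```text
time: 10.28
tool_pos: [489.9, 159.2, 147.8]
tcp_rot: [179.9, 0.0, 100.0]
ft_force: [0.9, 2.4, 3.2]
finger_gap: 16.1
grip_force: 59.4
```

Call:
send_rows([
  [0,0,0.6,0,0,0],
  [0,0,0,0,0,0],
])

```text
time: 10.52
tool_pos: [489.6, 159.4, 146.9]
tcp_rot: [180.0, 0.0, 100.0]
ft_force: [1.1, 0.9, 3.3]
finger_gap: 16.6
grip_force: 59.4
```

Call:
send_rows([
  [0,0,1,0,0,0],
  [0,0,1,0,0,0],
  [0,0,1,0,0,0],
  [0,0,1,0,0,0],
])

```text
time: 11.02
tool_pos: [489.5, 159.4, 143.0]
tcp_rot: [180.0, -0.0, 100.0]
ft_force: [0.7, 2.1, 4.2]
finger_gap: 16.4
grip_force: 59.5
```

Call:
send_rows([
  [0,0,1,0,0,0],
  [0,0,1,0,0,0],
  [0,0,1,0,0,0],
  [0,0,1,0,0,0],
])

```text
time: 11.52
tool_pos: [489.4, 159.4, 138.9]
tcp_rot: [180.0, -0.0, 100.0]
ft_force: [2.3, 1.0, 5.2]
finger_gap: 16.3
grip_force: 59.6
```

Call:
send_rows([
  [0,0,1,0,0,0],
  [0,0,1,0,0,0],
  [0,0,1,0,0,0],
])

```text
time: 11.9
tool_pos: [489.5, 159.4, 135.9]
tcp_rot: [180.0, -0.0, 100.0]
ft_force: [2.4, 2.0, 5.7]
finger_gap: 16.2
grip_force: 59.6
```

Call:
send_rows([
  [0.3,0.4,0.8,0,0,0],
  [0,0,0.8,0,0,0],
  [0,0,0.8,0,0,0],
])

```text
time: 12.28
tool_pos: [489.5, 159.7, 133.3]
tcp_rot: [-180.0, 0.0, 100.0]
ft_force: [1.0, 1.9, 2.9]
finger_gap: 16.3
grip_force: 59.6
```

Call:
send_rows([
  [0,0,0.8,0,0,0],
  [0,0,0.8,0,0,0],
])

```text
time: 12.52
tool_pos: [489.5, 159.7, 131.6]
tcp_rot: [-180.0, 0.0, 100.0]
ft_force: [1.5, 2.1, 2.0]
finger_gap: 16.4
grip_force: 59.4
```

Call:
send_rows([
  [0,0,0.8,0,0,0],
  [0,0,0.8,0,0,0],
])

```text
time: 12.78
tool_pos: [489.5, 159.7, 130.0]
tcp_rot: [-180.0, -0.0, 100.0]
ft_force: [1.3, 1.8, 2.7]
finger_gap: 16.1
grip_force: 59.4
```

Call:
send_rows([
  [0,0,0.6,0,0,0],
  [0,0,0.6,0,0,0],
])

```text
time: 13.02
tool_pos: [489.6, 159.7, 129.1]
tcp_rot: [-180.0, 0.0, 100.0]
ft_force: [0.4, 1.5, 4.4]
finger_gap: 16.5
grip_force: 59.5
```

Call:
send_rows([
  [0,0,0.6,0,0,0],
  [0,0,0.6,0,0,0],
])

```text
time: 13.28
tool_pos: [489.7, 159.8, 128.2]
tcp_rot: [180.0, 0.0, 100.0]
ft_force: [-0.5, 0.4, 7.0]
finger_gap: 16.5
grip_force: 59.8
```

Call:
send_rows([
  [0,0,0.6,0,0,0],
  [0,0,0,0,0,0],
])

```text
time: 13.52
tool_pos: [489.7, 159.7, 127.8]
tcp_rot: [180.0, 0.0, 100.0]
ft_force: [-1.3, 0.1, 8.2]
finger_gap: 16.7
grip_force: 59.8
```

Call:
send_rows([
  [0,0,0.6,0,0,0],
  [0,0,0.5,0,0,0],
  [0,0,0,0,0,0],
])

```text
time: 13.9
tool_pos: [489.9, 159.7, 127.2]
tcp_rot: [180.0, 0.0, 100.0]
ft_force: [-2.7, 1.5, 10.7]
finger_gap: 16.9
grip_force: 60.1
```

Call:
send_rows([
  [0,0,0.5,0,0,0],
  [0,0,0.4,0,0,0],
  [0,0,0,0,0,0],
])

```text
time: 14.28
tool_pos: [490.0, 159.8, 126.6]
tcp_rot: [179.9, 0.0, 100.0]
ft_force: [-3.3, 0.1, 11.5]
finger_gap: 16.4
grip_force: 60.3
```

Call:
send_rows([
  [0,0,0.6,0,0,0],
  [0,0,0.5,0,0,0],
  [0,0,0,0,0,0],
])

```text
time: 14.65
tool_pos: [490.2, 159.8, 125.9]
tcp_rot: [179.9, 0.0, 100.0]
ft_force: [-3.7, -0.1, 15.1]
finger_gap: 16.4
grip_force: 60.5
```

Call:
send_rows([
  [0,0,0.6,0,0,0],
  [0,0,0,0,0,0],
])

```text
time: 14.9
tool_pos: [490.3, 159.9, 125.5]
tcp_rot: [179.9, 0.0, 100.0]
ft_force: [-3.8, -0.4, 17.2]
finger_gap: 15.9
grip_force: 60.7
```

The force has climbed steadily to about 16 N, so this is the end stop. Backing off, then tugging.

Call:
send_rows([
  [0,0,-2,0,0,0],
  [0,0,-2,0,0,0],
  [0,0,-1,0,0,0],
  [0,0,0,0,0,0],
])

```text
time: 15.4
tool_pos: [489.7, 159.8, 128.8]
tcp_rot: [180.0, -0.0, 100.0]
ft_force: [0.0, 0.4, 5.4]
finger_gap: 16.4
grip_force: 59.4
```

Call:
send_rows([
  [0,0,-1,0,0,0],
  [0,0,-1,0,0,0],
  [0,0,0,0,0,0],
])

```text
time: 15.78
tool_pos: [489.5, 159.7, 130.1]
tcp_rot: [-180.0, -0.0, 100.0]
ft_force: [2.3, 0.6, -1.3]
finger_gap: 16.4
grip_force: 58.8
```

Call:
send_rows([
  [0,0,-0.8,0,0,0],
  [0,0,-0.8,0,0,0],
  [0,0,0,0,0,0],
])

```text
time: 16.15
tool_pos: [489.5, 159.7, 132.1]
tcp_rot: [-180.0, 0.0, 100.0]
ft_force: [1.3, 1.1, -1.0]
finger_gap: 16.3
grip_force: 58.8
```

Call:
send_rows([
  [0,0,-0.8,0,0,0],
  [0,0,-0.8,0,0,0],
  [0,0,0,0,0,0],
])

```text
time: 16.52
tool_pos: [489.4, 159.7, 133.4]
tcp_rot: [-180.0, -0.0, 100.0]
ft_force: [1.8, 1.5, -5.7]
finger_gap: 16.6
grip_force: 58.5
```

Call:
send_rows([
  [0,0,-0.7,0,0,0],
  [0,0,-0.7,0,0,0],
  [0,0,0,0,0,0],
])

```text
time: 16.9
tool_pos: [489.3, 159.7, 134.6]
tcp_rot: [-179.9, -0.0, 100.0]
ft_force: [3.0, 2.3, -12.0]
finger_gap: 16.3
grip_force: 58.6
```

Call:
send_rows([
  [0,0,-0.5,0,0,0],
  [0,0,0,0,0,0],
])

```text
time: 17.15
tool_pos: [489.3, 159.7, 135.2]
tcp_rot: [-179.9, 0.0, 100.0]
ft_force: [2.3, 1.5, -14.1]
finger_gap: 16.4
grip_force: 58.7
```

It holds at 12–14 N. Easing to about 10 N and holding.

Call:
send_rows([
  [0,0,0.8,0,0,0],
  [0,0,0,0,0,0],
  [0,0,0,0,0,0],
  [0,0,0,0,0,0],
  [0,0,0,0,0,0],
])

```text
time: 17.77
tool_pos: [489.5, 159.7, 134.9]
tcp_rot: [-180.0, 0.0, 100.0]
ft_force: [0.4, 0.7, -9.1]
finger_gap: 16.5
grip_force: 59.0
```

Call:
send_rows([
  [0,0,1,0,0,0],
  [0,0,1,0,0,0],
  [0,0,0.7,0,0,0],
  [0,0,0,0,0,0],
])

```text
time: 18.27
tool_pos: [490.0, 159.8, 132.7]
tcp_rot: [180.0, 0.0, 100.0]
ft_force: [-2.1, 0.8, -3.1]
finger_gap: 16.6
grip_force: 59.6
```

Call:
send_rows([
  [0,0,0.8,0,0,0],
  [0,0,0.4,0,0,0],
  [0,0,0,0,0,0],
])

```text
time: 18.65
tool_pos: [490.2, 159.8, 131.5]
tcp_rot: [179.9, 0.0, 100.0]
ft_force: [1.0, 0.3, -0.9]
finger_gap: 16.2
grip_force: 59.7
```

Call:
send_rows([
  [0,0,0,0,0,0],
  [0,0,0,0,0,0],
  [0,0,0,0,0,0],
  [0,0,0,0,0,0],
], grip=-0.3)

```text
time: 19.15
tool_pos: [489.7, 159.7, 131.0]
tcp_rot: [180.0, -0.0, 100.0]
ft_force: [-0.3, 0.1, -0.1]
finger_gap: 55.5
grip_force: 0.0
```

Call:
send_rows([
  [0,0,-10,0,0,0],
  [0,0,-20,0,0,0],
  [0,0,-30,0,0,0],
  [0,0,-30,0,0,0],
  [0,0,-20,0,0,0],
])

```text
time: 19.77
tool_pos: [490.3, 159.9, 243.4]
tcp_rot: [179.9, -0.0, 100.0]
ft_force: [0.5, 0.5, 0.0]
finger_gap: 55.3
grip_force: 0.0
```

Call:
send_rows([
  [0,0,0,0,0,0],
  [0,0,0,0,0,0],
])

```text
time: 20.02
tool_pos: [489.2, 159.6, 239.8]
tcp_rot: [-179.9, 0.0, 100.0]
ft_force: [0.4, -0.1, -0.9]
finger_gap: 55.6
grip_force: 0.0
```

Run:
```python
from h import *
s=snap('scene'); c=s['img'][120:240,190:310]; cv2.imwrite('pics/s5.png',cv2.resize(c,(600,600),interpolation=2)); print(r.sense()['tool_pos'])
```

```text
[488.94384086 159.56279336 239.39685505]
```

View pics/s5.png

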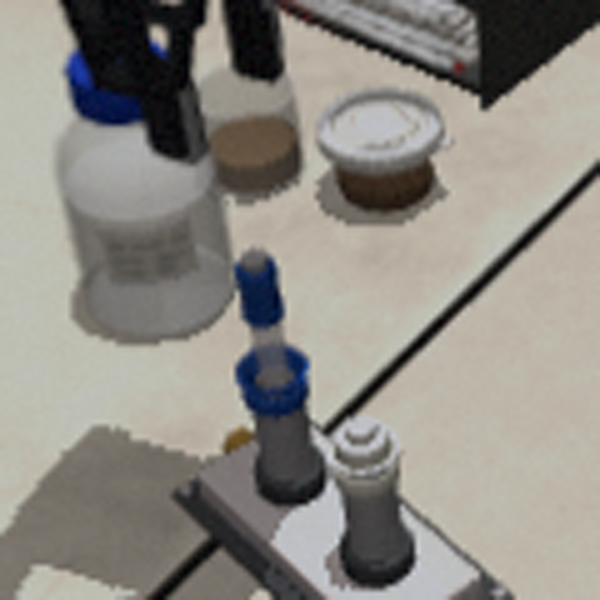

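The tube stands upright in the blue port with its top at crop (254,255). That puts its nose about 47 mm below the rim, which is deep enough for the lock, and the gripper is clear.

```bash
python3 -c "
from bench import r
print(r.hand_in())"
```

```text
the job is handed in; nothing more can be done
None
```

The blue tube is locked upright in the blue port, its nose about 47 mm below the rim; it held an upward tug of 9–14 N for over half a second, after a peak push of about 17 N at the end stop, and I let go and handed the job in at about 20 s (the hand-in returned no verdict).

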